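# Lay out a salvage lot around a hard drive casing

## Task

Lay out this salvage lot for the buyer. Put the big speaker magnet flat in the middle of the hard drive casing's lid and the small magnet centred on top of the big one; lay the motor armature midway in the gap between the casing and the wooden parts box, its shaft parallel to the sides that face each other across the gap; and set the mouse shell right way up behind the casing (the side away from the robot), centred on it, lengthwise along its long edge with about two fingers' width (35 mm) between them. Do not shift the casing or knock the heat sink, the blue tin or the amber jar, and let go of everything.

Things in the scene. Friction and masses are not known exactly. Their poses are not given: they have to be found in the camera images.
- drive: silver hard drive casing lying flat, loose, 0.6 kg: 102 mm in its x (depth, +x points away from the robot) by 147 mm in its y (its long edge) by 26 mm high, flat top. Origin: centre of its underside. Turned less than 8 degrees from the world axes. Stays where it is; reference for the layout.
- parts_box: old dark wooden parts box, fixed, 180 mm in its x, 147 mm in its y, 60 mm high; half-open sliding lid overhangs its far end (+x) by 60 mm. Origin: centre of the underside without the overhang. Stands left or right of the casing, parallel to it within 5 degrees, their facing sides (y faces) 120 to 150 mm apart.
- big_magnet: big dull grey ring magnet lying flat: outer diameter 58 mm, hole 24 mm, 15 mm high, about 0.16 kg, no magnetic pull. Origin: centre of its underside; z up its axis.
- small_magnet: small dull grey ring magnet lying flat: outer diameter 38 mm, hole 14 mm, 12 mm high, about 0.06 kg, no magnetic pull. Origin: centre of its underside; z up its axis.
- armature: copper-coloured motor armature lying on two of the six teeth of its dark steel core; core 34 mm across and 30 mm long, steel shaft 92 mm long along its x, axis 16 mm above the bench, about 0.14 kg. Grip it across the core. Origin: under the middle of the core, at bench height as it lies; y is level across the shaft.
- mouse: white plastic computer mouse shell, right way up: 105 mm long along its x, 58 mm wide in y with upright sides to about 16 mm height, 34 mm high, about 0.06 kg. Origin: centre of its underside, z up.
- heat_sink: aluminium heat sink with fins, 45 x 45 x 26 mm, a bystander beyond the layout; origin: centre of its underside.
- tin: blue open tin, 64 mm diameter, 60 mm high, a bystander at the left; origin: centre of its underside.
- jar: amber jar with red cap, 60 mm diameter, 75 mm high, a bystander at the right; origin: centre of its underside.
Things that resemble listed ones, but are neither listed nor needed, are in the scene too. Leave any green or red look-alike of the drive alone.

How it is judged (in metres and radians):
At the end, for the whole second after the job is handed in: Big magnet on casing centre (13 mm), small on big (10 mm); armature between casing and box, axis 41 mm or more from both, middle within 45 mm (box 60) along them, parallel 0.4 rad; mouse upright behind casing, gap 8 to 65 mm, centred 25 mm, parallel 0.3 rad; released, at rest (horizontal distance between big_magnet and drive below 0.013 m and height (world z) of big_magnet between 0.023 and 0.03 m and horizontal distance between small_magnet and big_magnet below 0.01 m and height (world z) of small_magnet between 0.037 and 0.046 m and ((y of armature in the frame of drive above 0.115 m and y of armature in the frame of parts_box below -0.115 m) or (y of armature in the frame of drive below -0.115 m and y of armature in the frame of parts_box above 0.115 m)) and x of armature in the frame of drive between -0.045 and 0.045 m and x of armature in the frame of parts_box between -0.06 and 0.06 m and angle between the x axis of armature and the x axis of drive, either way round below 0.4 rad and height (world z) of armature below 0.04 m and x of mouse in the frame of drive between 0.088 and 0.145 m and y of mouse in the frame of drive between -0.025 and 0.025 m and angle between the x axis of mouse and the y axis of drive, either way round below 0.3 rad and height (world z) of mouse below 0.008 m and angle between each of big_magnet, small_magnet, mouse's own z axis and vertical below 0.1 rad and linear speed of each of big_magnet, small_magnet, armature, mouse below 0.02 m/s); the robot touches nothing.
It fails at once if the hard drive casing is shifted by more than 15 mm (distance of drive from where it was at the start of the episode above 0.015 m).
It fails at once if the heat sink, the tin or the jar is moved by more than 20 mm (distance of any of heat_sink, tin, jar from where it was at the start of the episode above 0.02 m).
It also fails if it takes over 106 s, if anything falls off the work surface, if the arm or the gripper's body presses on something with over 40 N, if the wrist force passes 120 N, or if a joint passes its speed limit or range.

## Robot

A 7-joint arm with a two-finger parallel gripper is mounted at the origin on the work surface. World frame = base frame: x ahead of the robot, y to its left, z up, the work surface at z = 0. Lengths are in mm, angles in rad, forces in N, time in s.
With the tool pointing down it reaches from about 400 to 875 mm from the base axis. Payload 4.4 kg.
Tool frame: the origin (TCP) lies midway between the tips of the shut fingers; the grasp point (between the pads) lies ctrl.grip_depth behind it (ctrl.grip_depth is the distance from the TCP to the grasp point, in mm); z points along the fingers, y is the line along which they close (so a half turn about z gives the same grasp; the last joint's range is limited). The gripper opens to 85 mm and grips with 20 to 120 N. Pads are 22 mm wide; open, the fingers measure 114 mm over their backs; the gripper's body (76 mm by 85 mm) begins 54 mm behind the grasp point. The pads swing forward as they close: fully open they stand 13 mm farther back than shut.
Start: joints at [1.223, 0.628, 0.038, 1.517, -0.027, 0.996, -0.02], TCP at [180.783, -624.368, 231.313] pointing down, gripper open.
Joint ranges: [-3.06, 3.06], [-0.37, 2.12], [-1.25, 1.32], [0.18, 2.47], [-1.1, 4.24], [0.23, 1.98], [-2.94, 2.94]. Speed limits (rad/s): [2.57, 2.57, 3.14, 3.14, 3.14, 3.14, 3.14].

## Interface

Orientations are given as [roll, pitch, yaw] about the fixed x, y, z axes, in that order (R = Rz(yaw) Ry(pitch) Rx(roll)).
In Python, from cell import ctrl gives the robot as it stands.
- The arm moves only by the tool carry_out, never from a script. Its argument "deltas" is one flat list of numbers, 7 for each row, row after row: the turn, a rotation vector about the tool's x, y, z in degrees, then the shift along the tool's x, y, z in m, then the closure, from -1 (fully open) to 1 (shut). In form: [wx, wy, wz, dx, dy, dz, claw, wx, wy, wz, dx, dy, dz, claw, ...]. A call has 1 to 12 rows; each row shifts and turns the commanded pose from where the row before left it, along the tool's axes as they then stand; what a row does not reach is not made up. A row lasts 1/8 s, in which the tool goes at most 62.5 mm and 10.7 degrees, less where a joint would pass 70% of its speed; a pose out of reach is approached as far as the arm can. A call with a gripper value outside its range is refused whole. The fingers move at their own pace and stop on an object; the grip force is fixed at half the most. Time passes only in rows, so rows that do not move let the fingers close. It gives the time, the measured TCP pose, the force, the opening and the grip force at its end, in the units of the state.
- ctrl.read_state(): the state, without advancing time (a new reading comes with each control period).
- ctrl.get_image(name): name is "side" or "top" or "wrist"; returns the picture (384x512x3 uint8, red, green, blue); there is no depth.
- ctrl.calibration(name): a dict with "mtx" (3x3 intrinsics, pixels), "R" (3x3) and "t" (3): a world point X has camera coordinates R X + t. Camera axes: x right, y down, z forward; pixel columns grow to the right and rows downward; lengths in mm; the calibration is good to about 2 mm. A picture is of the moment at which its call begins: read the wrist's pose just before it. calibration takes no time and is no camera call; for the wrist camera it gives the pose at the moment of the call.
- ctrl.finish_job(): hands the job in; it is judged then, once.
The state is a dict: "clock": time; "qpos": joint angles; "qd": joint speeds; "tau": joint torques, N m; "eef_pos": TCP position; "tool_rot": TCP orientation; "force": force on the tool from outside, world axes, zero at the start; "torque": the same for the moment, N m; "width": finger opening in mm; "gripper_force": force on a finger pad.
Only numpy, scipy, OpenCV 4.12 (cv2) and the standard library are available. Lean on these libraries where they do the work, as an engineer would, in place of code of your own. Each camera call takes 0.05 s, during which the arm holds its last target. There are 200 camera calls.

## Working session

There is one attempt and no reset: what is moved stays moved. The work goes in short steps, Python scripts to look and compute and a tool call to move; the robot and the scene stay as the last step left them, time stands still between calls to the robot, and variables do not carry over. Pictures are saved under pics/ and viewed, at most 15 in all, crops included, and the job is handed in when it is done.

Besides the shell and the picture viewer there is one more tool, called after ">>>" as name(argument=value, ...) on one line, values as JSON. carry_out: Moves the arm, as the interface text tells. Its arguments: {"type":"object","properties":{"deltas":{"type":"array"}},"required":["deltas"]}

```bash
mkdir -p pics; ls
python3 - <<'E'
from cell import ctrl
import cv2,numpy as np
np.set_printoptions(precision=3,suppress=True)
for n in("top","side"):
    im=ctrl.get_image(n); cv2.imwrite(f"pics/{n}0.png",cv2.resize(im[:,:,::-1],(800,600),interpolation=cv2.INTER_CUBIC)); cv2.imwrite(f"{n}_raw.png",im[:,:,::-1])
    c=ctrl.calibration(n);print(n,c)
print(ctrl.read_state(),ctrl.grip_depth)
E
```

```text
pics
top {'mtx': array([[426.475,   0.   , 256.745],
       [  0.   , 426.475, 191.247],
       [  0.   ,   0.   ,   1.   ]]), 'R': array([[-0.017, -1.   , -0.008],
       [-0.986,  0.018, -0.166],
       [ 0.166,  0.005, -0.986]]), 't': array([  -1.957,  531.794, 1195.438])}
side {'mtx': array([[407.362,   0.   , 259.504],
       [  0.   , 407.362, 196.781],
       [  0.   ,   0.   ,   1.   ]]), 'R': array([[-0.974, -0.228, -0.004],
       [-0.137,  0.599, -0.789],
       [ 0.183, -0.767, -0.615]]), 't': array([ 520.414,  104.926, 1451.341])}
{'clock': 0.1, 'qpos': array([ 1.223,  0.629,  0.038,  1.518, -0.027,  0.996, -0.02 ]), 'qd': array([-0.   , -0.001, -0.   , -0.003,  0.001,  0.   , -0.001]), 'tau': array([  0.002, -56.453,   1.23 , -19.397,   0.011,   0.005,  -0.   ]), 'eef_pos': array([ 180.623, -623.808,  230.491]), 'tool_rot': array([-3.14 , -0.   ,  0.282]), 'force': array([-0.027, -0.189,  0.791]), 'torque': array([-0.02 ,  0.032, -0.022]), 'gripper_force': 0.0, 'width': 85.52843532410644} 18.700000000000003
```

View pics/top0.png

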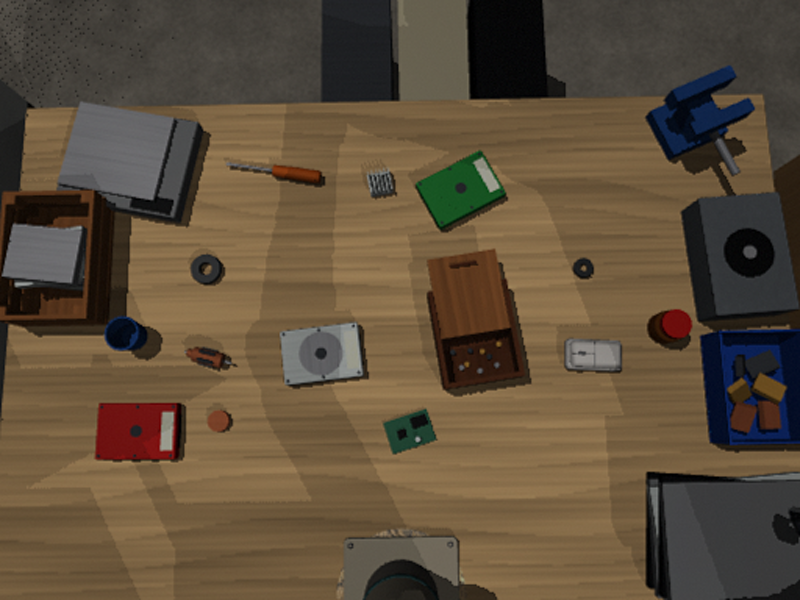

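View pics/side0.png

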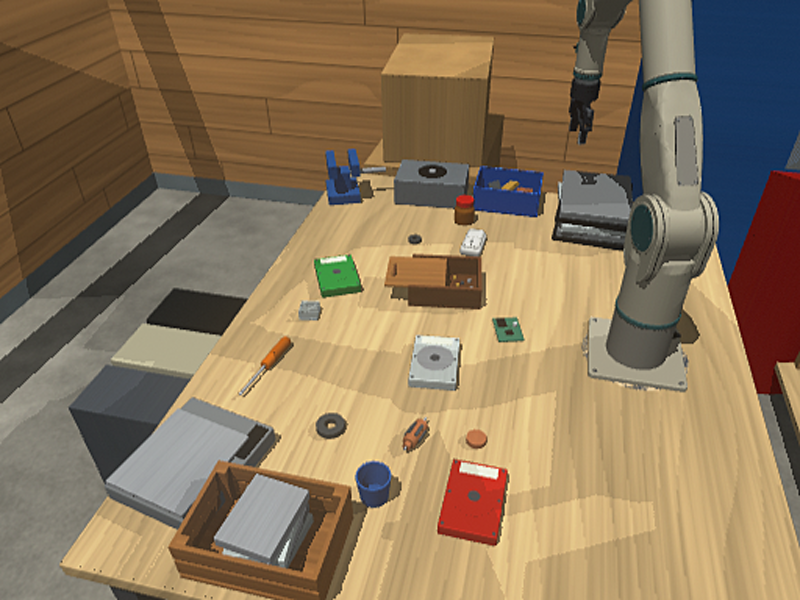

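Candidates (800x600 top view): 
- Big magnet: dull ring at (206,269). The speaker cone (750,252) and copper disc (218,421) are not it.
- Small magnet: ring at (583,268).
- Drive: silver casing at (322,354). The red (139,432) and green (461,190) ones are look-alikes.
- Armature: (210,358), not the screwdriver at (290,173).
- Mouse: (593,355).
- Box: (475,320), with its lid overhanging away from the robot. The crates are not it.

Next I'll check these in a close crop and segment them.

```bash
cat > h.py <<'E'
import cv2,numpy as np
from cell import ctrl
np.set_printoptions(precision=3,suppress=True)
def ray(c,uv,z):
    "pixel -> world xy on plane z"
    uv=np.atleast_2d(uv).astype(float)
    d=np.c_[uv,np.ones(len(uv))]@np.linalg.inv(c["mtx"]).T@c["R"]
    o=-c["R"].T@c["t"]
    return (o+d*((z-o[2])/d[:,2])[:,None])[:,:2]
def proj(c,X):
    q=(np.asarray(X,float)@c["R"].T+c["t"])@c["mtx"].T
    return q[:,:2]/q[:,2:]
E
python3 - <<'E'
from h import *
im=cv2.imread("top_raw.png");c=ctrl.calibration("top")
T=dict(drive=(206,227,34,30,26),big=(132,172,17,17,15),small=(373,171.5,12,12,12),arm=(133,229,24,16,16),mouse=(380,227,26,20,16),box=(305,205,37,50,60))
tiles=[]
for n,(u,v,a,b,z) in T.items():
    m=np.zeros(im.shape[:2],np.uint8);r=(int(u-a),int(v-b),2*a,2*b)
    cv2.grabCut(im,m,r,np.zeros((1,65)),np.zeros((1,65)),6,cv2.GC_INIT_WITH_RECT)
    k=((m==1)|(m==3)).astype(np.uint8)
    cs,_=cv2.findContours(k,0,cv2.CHAIN_APPROX_NONE);cn=max(cs,key=cv2.contourArea)
    bx=cv2.boxPoints(cv2.minAreaRect(cn));w=ray(c,bx,z);ctr=w.mean(0)
    e=w[1]-w[0],w[2]-w[1]
    print(n,"ctr",ctr,"sides",[np.linalg.norm(x) for x in e],"ang",[np.degrees(np.arctan2(x[1],x[0])) for x in e],"px",bx.mean(0))
    h=max(a,b)+3;s=266/(2*h);M=np.float32([[s,0,-s*(u-h)],[0,s,-s*(v-h)]])
    t=cv2.warpAffine(im,M,(266,266),flags=cv2.INTER_CUBIC)
    cv2.polylines(t,[np.int32(cv2.transform(bx[None],M))],True,(0,0,255),1);tiles.append(t)
cv2.imwrite("pics/t1.png",np.vstack([np.hstack(tiles[:3]),np.hstack(tiles[3:])]))
E
```

```text
drive ctr [431.686 135.575] sides [np.float64(158.19908629784092), np.float64(108.67705725619729)] ang [np.float64(-83.48785959789161), np.float64(-172.99720688869684)] px [206.896 227.211]
big ctr [600.901 361.2  ] sides [np.float64(63.54074599049329), np.float64(58.42462196192456)] ang [np.float64(-91.10066991787842), np.float64(-178.44733526844615)] px [132.5 172.5]
small ctr [ 590.804 -361.314] sides [np.float64(36.03494659317592), np.float64(39.92218459315564)] ang [np.float64(-91.09843068254828), np.float64(176.28351069002977)] px [373.  171.5]
arm ctr [430.017 347.565] sides [np.float64(35.814443984891454), np.float64(98.43089774678458)] ang [np.float64(-16.64915812523415), np.float64(-109.18689335828496)] px [135.25 229.25]
mouse ctr [ 422.329 -368.708] sides [np.float64(102.6182831966269), np.float64(61.51538409287304)] ang [np.float64(-91.0414413752007), np.float64(175.88425254293173)] px [379.5 227.5]
box ctr [ 485.956 -145.251] sides [np.float64(165.17035209179812), np.float64(258.18565365431317)] ang [np.float64(-80.85575841556248), np.float64(-172.73362753985992)] px [303.953 206.067]
```

View pics/t1.png

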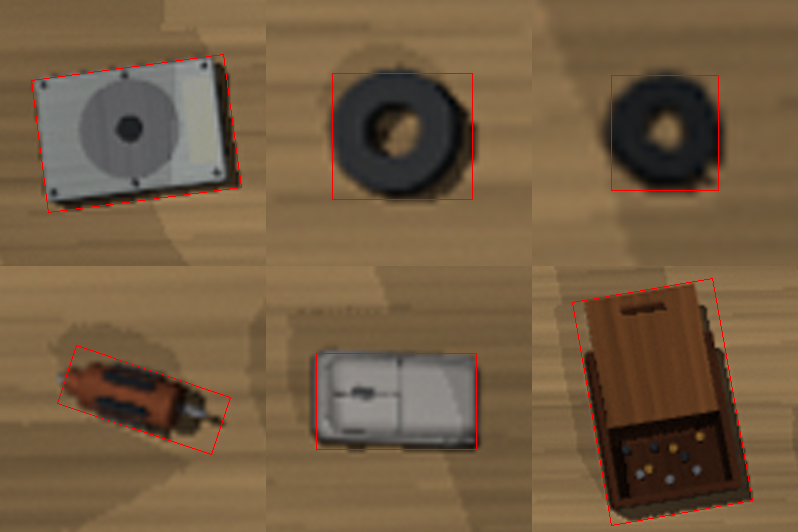

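The crop confirms all six picks. The boxes include shadows, so I'll refine by colour and plan the first move.

```bash
cat >> h.py <<'E'
def plan(x,y,z,yawdeg):
    s=ctrl.read_state();p=s["eef_pos"];a=s["tool_rot"][2]
    dy=(yawdeg-np.degrees(a)+180)%360-180
    def go(a,l):
        d=np.array([x,y])-p[:2]; print(l,"dx %.1f dy %.1f dz %.1f mm"%(d@[np.cos(a),np.sin(a)],d@[np.sin(a),-np.cos(a)],p[2]-z))
    go(a,"before turn");print("wz %.1f deg"%-dy);go(np.radians(yawdeg),"after turn")
    print("tcp",p,"rot",s["tool_rot"],"w",s["width"],"t",s["clock"],"F",s["force"],"q",s["qpos"])
E
python3 - <<'E'
from h import *
im=cv2.imread("top_raw.png");c=ctrl.calibration("top")
S=4;big=cv2.resize(im,None,fx=S,fy=S,interpolation=cv2.INTER_CUBIC)
hsv=cv2.cvtColor(big,cv2.COLOR_BGR2HSV).astype(int);b=big.astype(int)
gray=abs(b[...,2]-b[...,0])<25
br=gray&(hsv[...,2]>95); dk=gray&(hsv[...,2]<75)
for n,m,(u,v,a,bb,z) in [("drive",br,(206,227,36,32,26)),("mouse",br,(380,227,28,22,20)),("big",dk,(132,172,18,18,15)),("small",dk,(373,171.5,13,13,12))]:
    k=np.zeros(m.shape,np.uint8);sl=np.s_[int((v-bb)*S):int((v+bb)*S),int((u-a)*S):int((u+a)*S)]
    k[sl]=m[sl];k=cv2.morphologyEx(k,cv2.MORPH_OPEN,np.ones((5,5)))
    cn=max(cv2.findContours(k,0,1)[0],key=cv2.contourArea)
    w=ray(c,(cn[:,0]+.5)/S-.5,z).astype(np.float32)
    r=cv2.minAreaRect(w);print(n,r,"circ",cv2.minEnclosingCircle(w))
# tin, jar, heat sink, box lid rough
for n,uv,z in[("tin",(125,334),60),("jar",(676,324),75),("sink",(380,182),26)]: print(n,ray(c,np.array(uv)*.64,z))
# box: lid/box top corners read off the crop tile (tile scale 266/106, origin 252,152)
t=np.array([[583,303],[693,285],[718,411],[609,429],[612,502],[735,487]])-[532,266]
print("box pts",ray(c,t*106/266+[252,152],60))
E
python3 -c "
from h import *
plan(440,-369,220,97)"
```

```text
drive ((439.7330322265625, 105.37583923339844), (101.32447814941406, 73.33699798583984), 6.087734699249268) circ ((440.4098815917969, 104.4542236328125), 60.23350524902344)
mouse ((425.4618225097656, -366.45697021484375), (98.41043853759766, 54.94084930419922), 86.65829467773438) circ ((424.7655944824219, -365.88037109375), 53.08570861816406)
big ((601.89013671875, 362.53076171875), (64.0263442993164, 57.21000289916992), 44.95145034790039) circ ((603.1129150390625, 361.67529296875), 32.84848403930664)
small ((591.5338745117188, -361.9908447265625), (39.41025161743164, 39.259490966796875), 47.445899963378906) circ ((591.3447875976562, -361.7873229980469), 20.681577682495117)
tin [[473.31  494.024]]
jar [[ 471.437 -504.688]]
sink [[766.209  25.775]]
box pts [[ 600.217  -57.986]
 [ 619.106 -185.715]
 [ 471.887 -208.094]
 [ 453.645  -83.985]
 [ 371.595  -85.09 ]
 [ 385.845 -223.316]]
before turn dx 320.0 dy -172.6 dz 10.5 mm
wz -80.9 deg
after turn dx 221.3 dy 288.5 dz 10.5 mm
tcp [ 180.623 -623.808  230.491] rot [-3.14  -0.     0.282] w 85.52843532410644 t 0.1 F [-0.027 -0.189  0.791] q [ 1.223  0.629  0.038  1.518 -0.027  0.996 -0.02 ]
```

>>> carry_out(deltas=[0,0,-9,0,0,0,-1,0,0,-9,0,0,0,-1,0,0,-9,0,0,0,-1,0,0,-9,0,0,0,-1,0,0,-9,0,0,0,-1,0,0,-9,0,0,0,-1,0,0,-9,0,0,0,-1,0,0,-9,0,0,0,-1,0,0,0,0.056,0.05,0,-1,0,0,0,0.056,0.05,0,-1,0,0,0,0.056,0.05,0,-1,0,0,0,0.056,0.05,0,-1])

```text
clock: 1.6
eef_pos: [354.2, -441.7, 231.1]
tool_rot: [-3.141, -0.0, 1.538]
force: [0.2, -0.3, 0.0]
width: 85.6
gripper_force: 0.0
```

Run:
```python
from h import *
im=ctrl.get_image("wrist");cv2.imwrite("pics/w1.png",im[:,:,::-1])
c=ctrl.calibration("wrist");print("cam pos",-c["R"].T@c["t"],c["R"],c["mtx"][0,0])
plan(424,-367,100,88)
```

```text
cam pos [ 364.09  -359.686  375.605] [[ 1.    -0.019  0.006]
 [-0.02  -0.96   0.281]
 [ 0.    -0.281 -0.96 ]] 286.71369082098175
before turn dx 67.0 dy 60.0 dz 131.6 mm
wz 0.9 deg
after turn dx 67.8 dy 59.0 dz 131.6 mm
tcp [ 362.7   -432.738  231.575] rot [ 3.136 -0.006  1.551] w 85.3842926577691 t 1.65 F [5.704 7.134 0.285] q [ 1.047  0.521 -0.33   1.753  0.196  0.901  0.615]
```

View pics/w1.png

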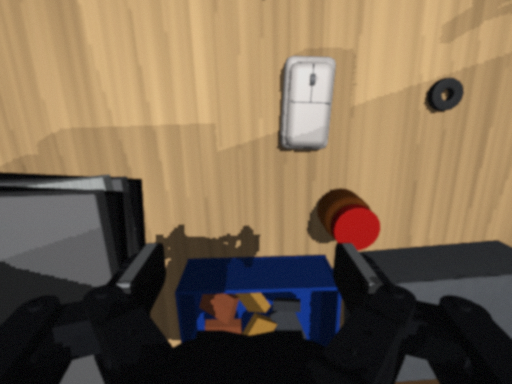

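The wrist view shows the mouse at (308,103), the small magnet at (445,95) and the jar cap at (356,228).

```bash
cat >> h.py <<'E'
def segw(name,box,z,mask):
    "segment in box (u0,v0,u1,v1), metric minAreaRect / circle on plane z"
    im=ctrl.get_image(name); c=ctrl.calibration(name)
    b=im.astype(int);k=np.zeros(im.shape[:2],np.uint8);u0,v0,u1,v1=box
    k[v0:v1,u0:u1]=mask(b)[v0:v1,u0:u1]
    k=cv2.morphologyEx(k,cv2.MORPH_OPEN,np.ones((3,3)))
    cn=cv2.convexHull(max(cv2.findContours(k,0,1)[0],key=cv2.contourArea))[:,0]
    w=ray(c,cn,z).astype(np.float32)
    print("rect",cv2.minAreaRect(w),"circ",cv2.minEnclosingCircle(w),"px",cn.min(0),cn.max(0));return im,c,w
gray=lambda b:abs(b[...,0]-b[...,2])<25
bright=lambda b:gray(b)&(b.max(2)>110)
dark=lambda b:gray(b)&(b.max(2)<75)
E
python3 - <<'E'
from h import *
segw("wrist",(270,40,350,165),16,bright)
segw("wrist",(415,65,475,125),12,dark)
plan(424,-367,100,88)
E
```

```text
rect ((423.5543212890625, -368.25390625), (101.99701690673828, 56.846580505371094), 86.66410064697266) circ ((423.80413818359375, -368.9617919921875), 55.845176696777344) px [275  67] [326 156]
rect ((586.8642578125, -365.0326232910156), (34.57398223876953, 41.138160705566406), 88.66742706298828) circ ((586.82763671875, -365.42266845703125), 20.840295791625977) px [420  88] [454 118]
before turn dx 74.2 dy 65.5 dz 131.4 mm
wz 0.6 deg
after turn dx 74.9 dy 64.7 dz 131.4 mm
tcp [ 356.704 -439.609  231.39 ] rot [ 3.14  -0.002  1.547] w 85.40385782782792 t 1.75 F [-0.707 -1.16   0.5  ] q [ 1.054  0.523 -0.323  1.75   0.2    0.902  0.622]
```

>>> carry_out(deltas=[0,0,1.5,0.035,0.032,0.03,-1,0,0,0,0.035,0.032,0.03,-1,0,0,0,0,0,0.04,-1,0,0,0,0,0,0,-1,0,0,0,0,0,0,-1])

```text
clock: 2.38
eef_pos: [419.8, -378.1, 132.1]
tool_rot: [3.141, 0.001, 1.51]
force: [0.3, -0.2, 0.9]
width: 85.7
gripper_force: 0.0
```

```bash
python3 -c "
from h import *
plan(423.7,-368.5,-3,87)"
```

```text
before turn dx 9.8 dy 3.3 dz 135.1 mm
wz -0.5 deg
after turn dx 9.8 dy 3.4 dz 135.1 mm
tcp [ 419.794 -378.123  132.144] rot [3.141 0.001 1.51 ] w 85.67272214171665 t 2.375 F [ 0.291 -0.171  0.889] q [ 0.857  0.648 -0.268  1.849  0.259  0.678  0.377]
```

>>> carry_out(deltas=[0,0,-0.5,0.01,0.0035,0,-1,0,0,0,0,0,0.04,-1,0,0,0,0,0,0.04,-1,0,0,0,0,0,0.03,-1,0,0,0,0,0,0.015,-1,0,0,0,0,0,0.008,-1,0,0,0,0,0,0,-1,0,0,0,0,0,0,-1])

```text
clock: 3.38
eef_pos: [425.1, -367.1, -0.6]
tool_rot: [3.14, 0.001, 1.521]
force: [0.6, -0.0, 0.1]
width: 85.5
gripper_force: 0.0
```

Run:
```python
from h import *
plan(423.7,-368.5,-3,87)
im=ctrl.get_image("wrist");cv2.imwrite("pics/w2.png",im[:,:,::-1])
```

```text
before turn dx -1.5 dy -1.3 dz 2.4 mm
wz 0.1 deg
after turn dx -1.5 dy -1.3 dz 2.4 mm
tcp [ 425.082 -367.105   -0.648] rot [3.14  0.001 1.521] w 85.4742771361615 t 3.375 F [ 0.595 -0.023  0.108] q [ 0.774  0.855 -0.174  1.913  0.342  0.4    0.293]
```

View pics/w2.png

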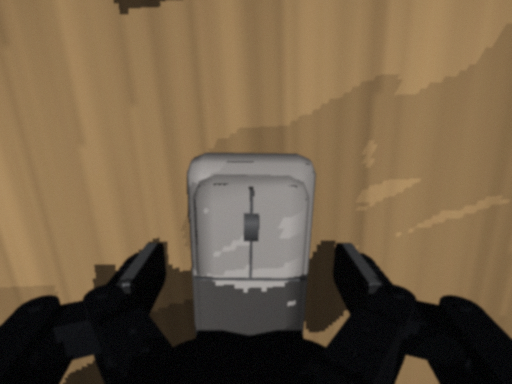

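The mouse sits centred between the open fingers, spanning columns 190–312 with the fingers at about 160 and 338. Closing.

>>> carry_out(deltas=[0,0,0,0,0,0.002,-1,0,0,0,0,0,0,1,0,0,0,0,0,0,1,0,0,0,0,0,0,1,0,0,0,0,0,0,1,0,0,0,0,0,0,1,0,0,0,0,0,-0.02,1,0,0,0,0,0,-0.06,1,0,0,0,0,0,-0.06,1,0,0,0,0,0,-0.02,1,0,0,0,0,0,0,1])

```text
clock: 4.8
eef_pos: [425.1, -367.3, 157.7]
tool_rot: [3.139, 0.002, 1.521]
force: [-0.4, -0.6, -0.5]
width: 57.1
gripper_force: 64.6
```

Run:
```python
from h import *
im=ctrl.get_image("top");cv2.imwrite("pics/t2.png",cv2.resize(im[190:300,140:300,::-1],(800,550),interpolation=cv2.INTER_CUBIC))
plan(550,145,160,97)
```

```text
before turn dx 517.3 dy 100.1 dz -3.8 mm
wz -9.9 deg
after turn dx 492.5 dy 187.3 dz -3.8 mm
tcp [ 424.145 -366.628  156.176] rot [3.142 0.    1.521] w 56.703090919925884 t 4.85 F [ 0.216  0.115 -1.684] q [ 0.853  0.61  -0.292  1.841  0.251  0.726  0.372]
```

View pics/t2.png

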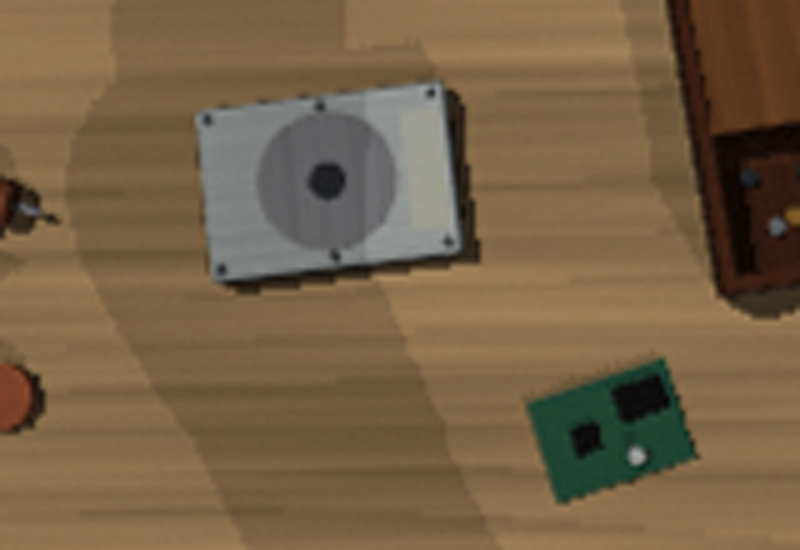

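The crop shows the drive lid corners at about (196,113), (440,83), (461,249) and (214,281). The box's left top edge runs (667,0)–(721,297). Converting these to world positions.

Run:
```python
from h import *
c=ctrl.calibration("top")
f=lambda p,z:ray(c,(np.array(p,float)+.5)/5-.5+[140,190],z)
w=f([[196,113],[440,83],[461,249],[214,281]],26);print(w,w.mean(0),cv2.minAreaRect(w.astype(np.float32)))
ctr=w.mean(0)
ex=(w[0]+w[1]-w[2]-w[3]);a=np.arctan2(ex[1],ex[0]);ey=w[0]+w[3]-w[1]-w[2];a2=np.arctan2(-ey[0],ey[1]);print("yaw",np.degrees([a,a2]))
yaw=(a+2*a2)/3;R=np.array([[np.cos(yaw),-np.sin(yaw)],[np.sin(yaw),np.cos(yaw)]])
b=f([[667,0],[721,297]],60);d=b[0]-b[1];print("box edge",b,np.degrees(np.arctan2(d[1],d[0])),"in drive frame",(b-ctr)@R)
print("mouse tgt",ctr+R@[115,0],np.degrees(yaw))
```

```text
[[476.782 218.116]
 [491.885  74.893]
 [394.666  63.295]
 [378.778 206.405]] [435.528 140.677] ((435.7237548828125, 140.70541381835938), (98.69715118408203, 144.8153533935547), 6.3349223136901855)
yaw [6.809 6.177]
box edge [[532.985 -58.356]
 [363.374 -84.637]] 8.807879323267361 in drive frame [[  74.709 -208.64 ]
 [ -96.774 -215.887]]
mouse tgt [549.814 153.472] 6.3877796023024125
```

>>> carry_out(deltas=[0,0,-9.4,0,0,0,1,0,0,0,0.05,0.018,0,1,0,0,0,0.05,0.018,0,1,0,0,0,0.05,0.018,0,1,0,0,0,0.05,0.018,0,1,0,0,0,0.05,0.018,0,1,0,0,0,0.05,0.018,0,1,0,0,0,0.05,0.018,0,1,0,0,0,0.05,0.018,0,1,0,0,0,0.05,0.018,0,1,0,0,0,0.05,0.018,0,1,0,0,0,0,0,0,1])

```text
clock: 6.35
eef_pos: [545.2, 156.8, 154.3]
tool_rot: [-3.14, -0.003, 1.693]
force: [-0.3, -1.0, -0.2]
width: 57.5
gripper_force: 64.5
```

>>> carry_out(deltas=[0,0,0,0,0,0,1,0,0,0,0,0,0,1,0,0,0,0,0,0,1])

```text
clock: 6.72
eef_pos: [546.2, 149.1, 156.0]
tool_rot: [-3.141, 0.001, 1.683]
force: [-0.5, -0.6, -0.4]
width: 57.2
gripper_force: 64.5
```

```bash
python3 -c "
from h import *
plan(550,155,-2,96.4)"
```

```text
before turn dx 5.4 dy 4.5 dz 158.0 mm
wz 0.0 deg
after turn dx 5.4 dy 4.5 dz 158.0 mm
tcp [546.173 149.098 156.046] rot [-3.141  0.001  1.683] w 57.171299009133136 t 6.725 F [-0.503 -0.59  -0.376] q [-0.132  0.617 -0.284  1.825  0.245  0.735 -0.437]
```

>>> carry_out(deltas=[0,0,0,0.0055,0.0045,0.04,1,0,0,0,0,0,0.05,1,0,0,0,0,0,0.04,1,0,0,0,0,0,0.018,1,0,0,0,0,0,0.006,1,0,0,0,0,0,0.003,1,0,0,0,0,0,0,1,0,0,0,0,0,0,1])

```text
clock: 7.72
eef_pos: [550.8, 156.8, 0.3]
tool_rot: [3.14, -0.0, 1.685]
force: [-0.0, 0.8, -1.1]
width: 57.1
gripper_force: 64.5
```

```bash
python3 -c "
from h import *
plan(550,155,-2,96.4)"
```

```text
before turn dx -1.7 dy -1.1 dz 2.3 mm
wz 0.1 deg
after turn dx -1.7 dy -1.0 dz 2.3 mm
tcp [550.846 156.838   0.345] rot [ 3.14  -0.     1.685] w 57.14438744295251 t 7.725 F [-0.005  0.777 -1.1  ] q [-0.211  0.862 -0.182  1.881  0.339  0.426 -0.526]
```

>>> carry_out(deltas=[0,0,0,0,0,0.002,1,0,0,0,0,0,0,1,0,0,0,0,0,0,-0.5,0,0,0,0,0,0,-0.5,0,0,0,0,0,0,-0.5,0,0,0,0,0,-0.02,-0.5,0,0,0,0,0,-0.06,-1,0,0,0,0,0,-0.06,-1,0,0,0,0.05,0,-0.02,-1,0,0,0,0.05,0.01,0,-1,0,0,0,0,0,0,-1,0,0,0,0,0,0,-1])

```text
clock: 9.22
eef_pos: [548.5, 256.5, 158.0]
tool_rot: [3.141, 0.001, 1.685]
force: [-0.1, -1.0, -0.7]
width: 85.2
gripper_force: 0.0
```

Run:
```python
from h import *
c=ctrl.calibration("wrist");im=ctrl.get_image("wrist");cv2.imwrite("pics/w3.png",im[:,:,::-1])
print(proj(c,[[602,362,15]]))
segw("top",(140,150,240,205),20,bright)
plan(602,362,150,97)
```

```text
[[317.977  80.125]]
rect ((555.9322509765625, 139.26458740234375), (53.59140396118164, 45.583953857421875), 89.94073486328125) circ ((554.0231323242188, 137.31590270996094), 30.761825561523438) px [197 178] [215 193]
before turn dx 100.1 dy 64.8 dz 7.6 mm
wz -0.6 deg
after turn dx 99.4 dy 65.8 dz 7.6 mm
tcp [548.834 255.285 157.576] rot [-3.141  0.001  1.683] w 85.23770220076236 t 9.325 F [ 0.063 -0.312 -0.087] q [-0.308  0.663 -0.28   1.714  0.241  0.799 -0.589]
```

View pics/w3.png

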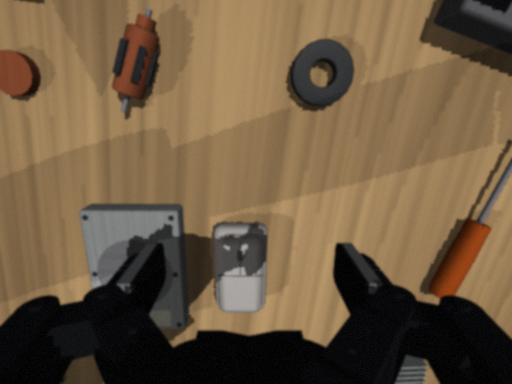

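The mouse, at (240,265), is parallel behind the drive with a gap. The big magnet is at (322,74) and the armature core at (136,60), with shaft ends at (149,13) and (127,112).

Run:
```python
from h import *
segw("wrist",(280,30,365,120),15,dark)
segw("wrist",(200,215,280,318),16,lambda b:gray(b)&(b.max(2)>60))
c=ctrl.calibration("wrist")
w=ray(c,[[149,13],[127,112]],16);d=w[0]-w[1];print("arm",w,w.mean(0),np.degrees(np.arctan2(d[1],d[0])),np.hypot(*d))
plan(602,362,60,97)
```

```text
rect ((604.2356567382812, 367.57940673828125), (58.38425064086914, 55.37977600097656), 50.03740310668945) circ ((604.4188842773438, 365.9917297363281), 30.481138229370117) px [289  38] [352 107]
rect ((550.1245727539062, 155.81610107421875), (57.86640930175781, 114.62001037597656), 7.237053394317627) circ ((547.9248046875, 155.0885009765625), 59.380577087402344) px [213 221] [265 311]
arm [[445.892 397.845]
 [426.066 312.06 ]] [435.979 354.952] 76.9868493471373 88.04619831238996
before turn dx 100.0 dy 64.7 dz 97.4 mm
wz -0.6 deg
after turn dx 99.3 dy 65.7 dz 97.4 mm
tcp [548.874 255.428 157.354] rot [-3.141  0.001  1.683] w 85.4682068056994 t 9.425 F [ 0.484  0.716 -0.448] q [-0.308  0.663 -0.28   1.714  0.241  0.799 -0.589]
```

>>> carry_out(deltas=[0,0,0,0.05,0.032,0,-1,0,0,0,0.05,0.032,0,-1,0,0,0,0,0,0.04,-1,0,0,0,0,0,0.02,-1,0,0,0,0,0,0,-1,0,0,0,0,0,0,-1])

```text
clock: 10.18
eef_pos: [601.7, 363.1, 98.5]
tool_rot: [3.14, -0.0, 1.684]
force: [0.7, 0.2, 0.7]
width: 85.5
gripper_force: 0.0
```

Run:
```python
from h import *
c=ctrl.calibration("wrist");p=proj(c,[[603,364,15]])[0];print(p)
u,v=p.astype(int);segw("wrist",(max(u-75,0),max(v-75,0),u+75,v+75),15,dark)
plan(603,364,-3,97)
```

```text
[249.393 199.866]
rect ((605.3844604492188, 369.6477966308594), (57.67044448852539, 56.39927673339844), 62.3350715637207) circ ((604.5569458007812, 370.0198974609375), 29.190208435058594) px [218 159] [286 226]
before turn dx 0.3 dy 1.1 dz 102.0 mm
wz -0.5 deg
after turn dx 0.3 dy 1.1 dz 102.0 mm
tcp [601.917 363.544  98.99 ] rot [ 3.139 -0.001  1.684] w 85.4733850687966 t 10.225 F [0.233 0.658 0.923] q [-0.446  0.859 -0.255  1.457  0.256  0.857 -0.671]
```

>>> carry_out(deltas=[0,0,0,0.005,0.0025,0.03,-1,0,0,0,0,0,0.02,-1,0,0,0,0,0,0,-1,0,0,0,0,0,0,-1])

```text
clock: 10.72
eef_pos: [603.3, 369.1, 48.2]
tool_rot: [3.14, -0.0, 1.685]
force: [-0.2, -0.3, -0.0]
width: 85.6
gripper_force: 0.0
```

Run:
```python
from h import *
c=ctrl.calibration("wrist");p=proj(c,[[605,369,15]])[0];print(p)
u,v=p.astype(int);im,_,w=segw("wrist",(u-75,v-75,u+75,v+75),15,dark)
cv2.imwrite("pics/w4.png",im[:,:,::-1])
plan(605,369,-3,97)
```

```text
[250.048 224.596]
rect ((605.2708740234375, 358.9097900390625), (81.76341247558594, 59.51396942138672), 84.07723999023438) circ ((612.4736328125, 357.1175842285156), 44.210105895996094) px [207 180] [293 296]
before turn dx -0.5 dy 1.4 dz 51.5 mm
wz -0.5 deg
after turn dx -0.5 dy 1.4 dz 51.5 mm
tcp [603.509 369.348  48.538] rot [ 3.14  -0.001  1.685] w 85.37500537503014 t 10.775 F [-0.139  0.92   0.333] q [-0.46   0.927 -0.24   1.463  0.273  0.783 -0.688]
```

View pics/w4.png

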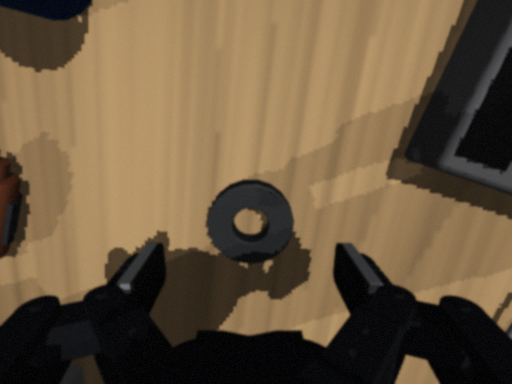

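Run:
```python
from h import *
c=ctrl.calibration("wrist")
print(ray(c,[[250,262],[207,222],[293,222]],15),ray(c,[[250,180]],0),ray(c,[[250,180]],15),ray(c,[[250,236],[250,207]],15))
```

```text
[[608.406 341.259]
 [576.591 367.665]
 [633.352 374.157]] [[602.153 395.756]] [[601.65  399.421]] [[606.133 360.826]
 [603.745 381.383]]
```

>>> carry_out(deltas=[0,0,0,0.001,0.0015,0.03,-1,0,0,0,0,0,0.018,-1,0,0,0,0,0,0.0045,-1,0,0,0,0,0,0,-1,0,0,0,0,0,0,1,0,0,0,0,0,0,1,0,0,0,0,0,0,1,0,0,0,0,0,0,1,0,0,0,0,0,-0.02,1,0,0,0,0,0,-0.05,1,0,0,0,0,0,-0.05,1,0,0,0,0,0,0,1])

```text
clock: 12.28
eef_pos: [607.3, 372.6, 121.5]
tool_rot: [3.132, -0.005, 1.685]
force: [1.2, 0.6, -2.5]
width: 56.0
gripper_force: 64.4
```

```bash
python3 -c "
from h import *
plan(480,190,130,96.4)"
```

```text
before turn dx -166.9 dy -147.3 dz -8.5 mm
wz 0.1 deg
after turn dx -167.3 dy -146.9 dz -8.5 mm
tcp [607.318 372.6   121.507] rot [ 3.132 -0.005  1.685] w 56.01383651521855 t 12.275 F [ 1.211  0.65  -2.468] q [-0.45   0.841 -0.262  1.422  0.25   0.899 -0.669]
```

>>> carry_out(deltas=[0,0,0,-0.042,-0.029,-0.01,1,0,0,0,-0.042,-0.029,-0.01,1,0,0,0,-0.042,-0.029,-0.01,1,0,0,0,-0.042,-0.029,-0.01,1,0,0,0,-0.042,-0.029,0,1,0,0,0,-0.042,-0.029,0,1,0,0,0,-0.042,-0.029,0,1,0,0,0,0,0,0,1,0,0,0,0,0,0,1,0,0,0,0,0,0,1])

```text
clock: 13.52
eef_pos: [436.7, 56.2, 154.9]
tool_rot: [3.141, -0.001, 1.687]
force: [-0.2, 0.2, -1.1]
width: 56.4
gripper_force: 64.5
```

Run:
```python
from h import *
s0=ctrl.calibration("wrist");im=ctrl.get_image("wrist");c=ctrl.calibration("wrist");print("drift",s0["t"]-c["t"])
cv2.imwrite("pics/w5.png",im[:,:,::-1])
print(proj(c,[[435.5,140.7,26]]))
plan(435.5,140.7,100,96.4)
```

```text
drift [-0.187  0.106 -0.036]
[[257.675  96.315]]
before turn dx 84.1 dy 8.8 dz 54.8 mm
wz 0.2 deg
after turn dx 84.1 dy 8.4 dz 54.8 mm
tcp [436.509  56.191 154.841] rot [ 3.141 -0.001  1.687] w 56.00395011238203 t 13.575 F [-0.223  0.337 -1.874] q [ 0.03   0.475 -0.307  2.154  0.268  0.546 -0.359]
```

View pics/w5.png

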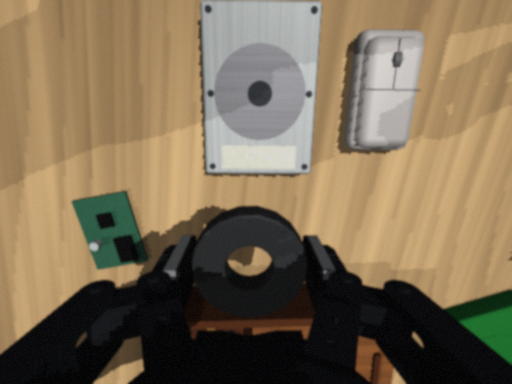

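The drive lid shows its corners at (202,1), (322,1), (310,173) and (207,173), with mid screws at (210,94) and (308,94). The magnet is held level with its hole at about (249,261), and the mouse is at (384,90).

Run:
```python
from h import *
c=ctrl.calibration("wrist")
w=ray(c,[[202,1],[322,1],[310,173],[207,173]],26);print(w,w.mean(0))
print("screws",ray(c,[[210,94],[308,94]],26).mean(0), "spindle",ray(c,[[260,93]],26))
print("held",ray(c,[[249,262]],172),ray(c,[[193,262],[306,262]],172))
```

```text
[[380.529 209.294]
 [478.935 220.877]
 [494.776  76.65 ]
 [395.473  65.021]] [437.428 142.961]
screws [436.444 142.794] spindle [[437.22  143.739]]
held [[437.327  57.076]] [[409.772  53.86 ]
 [465.388  60.351]]
```

>>> carry_out(deltas=[0,0,0,0.043,0.005,0,1,0,0,0,0.042,0.0055,0,1,0,0,0,0,0,0.04,1,0,0,0,0,0,0.04,1,0,0,0,0,0,0.03,1,0,0,0,0,0,0.01,1,0,0,0,0,0,0,1,0,0,0,0,0,0,1])

```text
clock: 14.58
eef_pos: [437.5, 141.1, 35.7]
tool_rot: [3.14, -0.001, 1.685]
force: [0.6, -0.0, -1.6]
width: 55.7
gripper_force: 64.5
```

```bash
python3 -c "
from h import *
plan(436.8,142,23,96.4)"
```

```text
before turn dx 1.0 dy -0.6 dz 12.7 mm
wz 0.2 deg
after turn dx 1.0 dy -0.6 dz 12.7 mm
tcp [437.508 141.092  35.742] rot [ 3.14  -0.001  1.685] w 55.728981886129034 t 14.575 F [ 0.569 -0.037 -1.615] q [-0.271  0.721 -0.15   2.182  0.391  0.261 -0.648]
```

Lowering to contact, with the force watched.

>>> carry_out(deltas=[0,0,0,0.001,-0.0005,0.006,1,0,0,0,0,0,0.004,1,0,0,0,0,0,0.0015,1,0,0,0,0,0,0,1])

```text
clock: 15.08
eef_pos: [436.2, 141.5, 23.5]
tool_rot: [3.141, -0.0, 1.685]
force: [0.8, -0.8, -1.8]
width: 56.3
gripper_force: 64.5
```

>>> carry_out(deltas=[0,0,0,0,0,0.001,1,0,0,0,0,0,0,1,0,0,0,0,0,0,1])

```text
clock: 15.45
eef_pos: [436.3, 141.6, 22.5]
tool_rot: [3.141, -0.0, 1.685]
force: [0.3, -0.4, 2.6]
width: 56.0
gripper_force: 64.8
```

>>> carry_out(deltas=[0,0,0,0,0,0,-1,0,0,0,0,0,0,-1,0,0,0,0,0,0,-1,0,0,0,0,0,-0.02,-1,0,0,0,0,0,-0.05,-1,0,0,0,0,0,-0.05,-1,0,0,0,0.04,0,0,-1,0,0,0,0.04,0,0,-1,0,0,10,0,0,0,-1,0,0,10,0,0,0,-1,0,0,0,0,0,0,-1,0,0,0,0,0,0,-1])

```text
clock: 16.95
eef_pos: [426.9, 221.0, 142.3]
tool_rot: [-3.142, 0.0, 1.339]
force: [0.8, -0.9, 0.5]
width: 85.5
gripper_force: 0.0
```

Run:
```python
from h import *
im=ctrl.get_image("wrist");c=ctrl.calibration("wrist")
t=ctrl.get_image("top")[190:300,140:300]
cv2.imwrite("pics/w6.png",np.vstack([im[:,:,::-1][:330],cv2.resize(t[:,:,::-1],(512,270),interpolation=cv2.INTER_CUBIC)]))
print(proj(c,[[435,353,16]]))
plan(435,353,60,75)
```

```text
[[221.697  38.565]]
before turn dx 130.4 dy -22.7 dz 82.3 mm
wz 1.6 deg
after turn dx 129.7 dy -26.4 dz 82.3 mm
tcp [426.97  220.87  142.299] rot [-3.141 -0.     1.337] w 85.38727578604312 t 17.05 F [-0.094  0.486  0.077] q [-0.346  0.539 -0.272  2.063  0.258  0.571 -1.033]
```

View pics/w6.png

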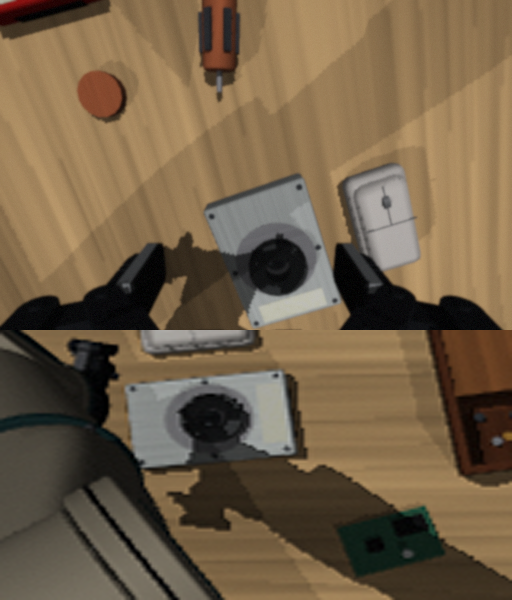

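The big magnet sits concentric on the lid art at (278,264) in the wrist view. The armature is near (219,33), with its near shaft end at (220,98).

Run:
```python
from h import *
c=ctrl.calibration("wrist")
w=ray(c,[[220,98],[219,2]],16);d=w[1]-w[0];print(w,np.degrees(np.arctan2(d[1],d[0])))
core=ray(c,[[203,30],[239,30]],20);print(core,core.mean(0))
u=d/np.hypot(*d);print("centre from tip",w[0]+46*u)
print("magnet",ray(c,[[278,264]],41))
```

```text
[[421.392 307.24 ]
 [439.883 379.461]] 75.63893496491531
[[421.861 361.786]
 [450.81  354.933]] [436.336 358.359]
centre from tip [432.801 351.803]
magnet [[438.629 146.649]]
```

>>> carry_out(deltas=[0,0,1,0.044,-0.007,0,-1,0,0,0,0.044,-0.007,0.03,-1,0,0,0,0.041,-0.008,0.04,-1,0,0,0,0,0,0,-1,0,0,0,0,0,0,-1,0,0,0,0,0,0,-1])

```text
clock: 17.8
eef_pos: [438.1, 350.2, 73.4]
tool_rot: [3.14, -0.0, 1.317]
force: [0.6, -0.3, -0.3]
width: 85.9
gripper_force: 0.0
```

Run:
```python
from h import *
im=ctrl.get_image("wrist");c=ctrl.calibration("wrist")
cv2.imwrite("pics/w7.png",im[:,:,::-1])
plan(433,352,2,75.6)
```

```text
before turn dx 0.2 dy -5.3 dz 71.5 mm
wz -0.2 deg
after turn dx 0.2 dy -5.3 dz 71.5 mm
tcp [438.115 350.429  73.487] rot [ 3.14  -0.001  1.317] w 85.55656312949354 t 17.85 F [ 0.753  0.262 -0.413] q [-0.589  0.731 -0.211  1.895  0.276  0.543 -1.239]
```

View pics/w7.png

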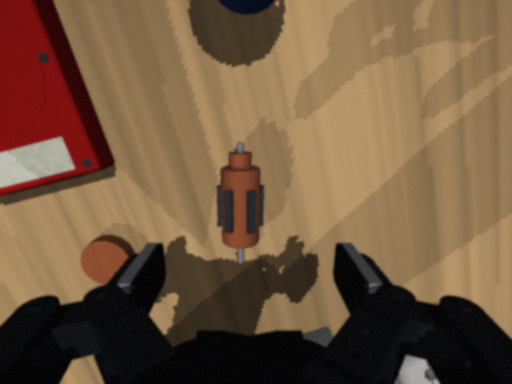

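The armature core is centred at about (240,209). Its shaft is vertical in the image from (240,142) to (240,262), so the yaw is aligned.

Run:
```python
from h import *
c=ctrl.calibration("wrist")
w=ray(c,[[240,209]],20);print(w,ray(c,[[240,142],[240,262]],16),ray(c,[[240,142],[240,262]],16).mean(0))
plan(*w[0],2,75.6)
```

```text
[[433.298 355.463]] [[445.613 401.756]
 [421.334 311.353]] [433.474 356.554]
before turn dx 3.7 dy -5.9 dz 71.5 mm
wz -0.2 deg
after turn dx 3.7 dy -5.9 dz 71.5 mm
tcp [438.115 350.429  73.487] rot [ 3.14  -0.001  1.317] w 85.55656312949354 t 17.85 F [ 0.753  0.262 -0.413] q [-0.589  0.731 -0.211  1.895  0.276  0.543 -1.239]
```

>>> carry_out(deltas=[0,0,0,0.004,-0.0055,0.03,-1,0,0,0,0,0,0.03,-1,0,0,0,0,0,0.011,-1,0,0,0,0,0,0,-1,0,0,0,0,0,0,1,0,0,0,0,0,0,1,0,0,0,0,0,0,1,0,0,0,0,0,0,1,0,0,0,0,0,0,1,0,0,0,0,0,-0.03,1,0,0,0,0,0,-0.06,1,0,0,0,0,0,-0.06,1])

```text
clock: 19.35
eef_pos: [432.3, 356.3, 152.5]
tool_rot: [-3.141, 0.001, 1.319]
force: [0.4, 1.0, -1.3]
width: 32.7
gripper_force: 60.1
```

>>> carry_out(deltas=[0,0,9.8,0,0,0,1,0,0,9.8,0,0,0,1,0,0,9.8,0,0,0,1,0,0,9.8,0,0,0,1,0,0,9.8,0,0,0,1,0,0,9.8,0,0,0,1,0,0,9.8,0,0,0,1,0,0,0,0,0,0,1])

```text
clock: 20.35
eef_pos: [432.3, 356.7, 151.2]
tool_rot: [3.141, 0.0, 0.123]
force: [0.8, -0.2, -0.7]
width: 32.5
gripper_force: 60.1
```

```bash
python3 -c "
from h import *
plan(448,1,150,7)"
```

```text
before turn dx -28.3 dy 355.0 dz 1.2 mm
wz 0.1 deg
after turn dx -27.8 dy 355.0 dz 1.2 mm
tcp [432.331 356.745 151.161] rot [3.141 0.    0.123] w 32.52137971499309 t 20.35 F [ 0.756 -0.213 -0.72 ] q [-0.793  0.606  0.081  1.852 -0.072  0.687 -2.118]
```

>>> carry_out(deltas=[0,0,0,-0.004,0.0507,0,1,0,0,0,-0.004,0.0507,0,1,0,0,0,-0.004,0.0507,0,1,0,0,0,-0.004,0.0507,0,1,0,0,0,-0.004,0.0507,0,1,0,0,0,-0.004,0.0507,0,1,0,0,0,-0.004,0.0507,0,1,0,0,0,0,0,0,1,0,0,0,0,0,0,1,0,0,0,0,0,0,1])

```text
clock: 21.6
eef_pos: [447.9, 2.7, 151.3]
tool_rot: [-3.141, -0.0, 0.125]
force: [-0.8, -0.2, -1.3]
width: 32.2
gripper_force: 60.2
```

Run:
```python
from h import *
im=ctrl.get_image("wrist");cv2.imwrite("pics/w8.png",im[:,:,::-1])
plan(448.5,1,3,7)
```

```text
before turn dx 0.4 dy 1.7 dz 148.3 mm
wz 0.2 deg
after turn dx 0.4 dy 1.7 dz 148.3 mm
tcp [447.877   2.67  151.303] rot [-3.141 -0.     0.125] w 32.192287496436286 t 21.65 F [-0.005 -0.467 -1.76 ] q [-0.086  0.478  0.025  2.144 -0.024  0.52  -1.489]
```

View pics/w8.png

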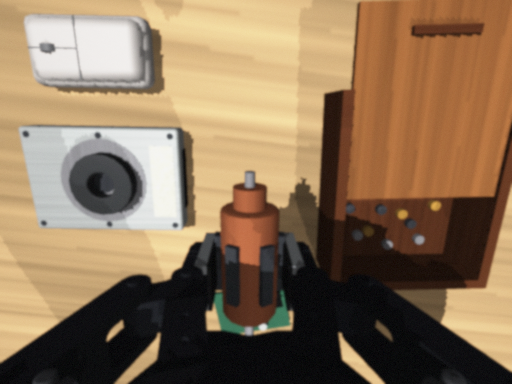

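The wrist view shows the drive's facing edge at (182,128)–(186,228) and the box's outer top edge at about (325,95)–(320,270). The armature is between them and the big magnet is centred on the lid.

Run:
```python
from h import *
c=ctrl.calibration("wrist")
yaw=np.radians(6.6);R=np.array([[np.cos(yaw),-np.sin(yaw)],[np.sin(yaw),np.cos(yaw)]]);o=np.array([437,142.5])
for n,p,z in(("drive",[[182,128],[186,228]],26),("corners",[[22,128],[182,128],[186,228],[40,228]],26),("box",[[325,95],[320,270]],60),("mag",[[103,184]],41),("mouse",[[88,50]],16)):
    w=ray(c,p,z);print(n,w,((w-o)@R),w.mean(0))
print("tcp",(np.array([448.5,1])-o)@R)
```

```text
drive [[496.212  71.488]
 [397.553  61.627]] [[ 50.658 -77.347]
 [-48.48  -75.803]] [446.883  66.558]
corners [[477.835 216.921]
 [496.212  71.488]
 [397.553  61.627]
 [378.953 208.68 ]] [[ 49.118  69.234]
 [ 50.658 -77.347]
 [-48.48  -75.803]
 [-50.056  72.413]] [437.638 139.679]
box [[538.246 -44.454]
 [386.588 -70.685]] [[  79.087 -197.352]
 [ -74.581 -205.978]] [462.417 -57.569]
mag [[438.479 136.972]] [[ 0.834 -5.661]] [438.479 136.972]
mouse [[552.168 159.981]] [[116.414   4.128]] [552.168 159.981]
tcp [  -4.84  -141.884]
```

>>> carry_out(deltas=[0,0,0,0,-0.0015,0.04,1,0,0,0,0,0,0.05,1,0,0,0,0,0,0.035,1,0,0,0,0,0,0.015,1,0,0,0,0,0,0.005,1,0,0,0,0,0,0.003,1,0,0,0,0,0,0,1,0,0,0,0,0,0,1])

```text
clock: 22.65
eef_pos: [445.3, -0.9, 20.5]
tool_rot: [3.132, 0.011, 0.123]
force: [0.2, -0.0, -1.3]
width: 32.4
gripper_force: 60.2
```

```bash
python3 -c "
from h import *
plan(447.5,3,3.5,7)"
```

```text
before turn dx 2.7 dy -3.6 dz 17.0 mm
wz 0.0 deg
after turn dx 2.7 dy -3.6 dz 17.0 mm
tcp [445.296  -0.901  20.527] rot [3.132 0.011 0.123] w 32.38853197259973 t 22.65 F [ 0.225 -0.003 -1.279] q [ 0.051  0.75  -0.176  2.213  0.59   0.235 -2.105]
```

>>> carry_out(deltas=[0,0,0,0.01,-0.002,-0.01,1,0,0,0,0.01,-0.002,0,1,0,0,0,0,0,0.01,1,0,0,0,0,0,0,1,0,0,0,0,0,0,1])

```text
clock: 23.28
eef_pos: [463.6, 4.7, 19.7]
tool_rot: [3.131, 0.013, 0.122]
force: [-1.0, -0.2, -0.8]
width: 32.6
gripper_force: 60.2
```

```bash
python3 -c "
from h import *
plan(465,5,3.5,7)"
```

```text
before turn dx 1.5 dy -0.1 dz 16.2 mm
wz -0.0 deg
after turn dx 1.5 dy -0.1 dz 16.2 mm
tcp [463.562   4.719  19.683] rot [3.131 0.013 0.122] w 32.61534228806122 t 23.275 F [-1.02  -0.211 -0.819] q [ 0.064  0.763 -0.21   2.162  0.583  0.285 -2.104]
```

>>> carry_out(deltas=[0.6,0.75,0,0,0,0,1,0,0,0,0,0,0.008,1,0,0,0,0,0,0.005,1,0,0,0,0,0,0.003,1,0,0,0,0,0,0,1,0,0,0,0,0,0,1])

```text
clock: 24.02
eef_pos: [464.6, 4.8, 4.4]
tool_rot: [-3.141, -0.002, 0.121]
force: [0.4, 0.6, -1.3]
width: 32.2
gripper_force: 60.3
```

>>> carry_out(deltas=[0,0,0,0,0,0.0015,1,0,0,0,0,0,0.0005,1,0,0,0,0,0,0,1])

```text
clock: 24.4
eef_pos: [464.6, 4.9, 2.3]
tool_rot: [-3.141, -0.002, 0.122]
force: [-0.9, -0.6, 0.4]
width: 32.0
gripper_force: 60.5
```

>>> carry_out(deltas=[0,0,0,0,0,0,-0.3,0,0,0,0,0,0,-0.3,0,0,0,0,0,0,-0.3,0,0,0,0,0,-0.02,-0.3,0,0,0,0,0,-0.05,-0.3,0,0,0,0,0,-0.06,-0.3,0,0,0,0,0,-0.02,-0.3,0,0,-10,0,0,0,-1,0,0,-10,0,0,0,-1,0,0,-10,0,0,0,-1,0,0,-10,0,0,0,-1])

```text
clock: 25.78
eef_pos: [464.0, 4.6, 152.2]
tool_rot: [3.141, -0.002, 0.825]
force: [-1.0, 0.7, 0.0]
width: 85.1
gripper_force: 0.0
```

>>> carry_out(deltas=[0,0,-10,0,0,0,-1,0,0,-10,0,0,0,-1,0,0,-10,0,0,0,-1,0,0,-10,0,0,0,-1,0,0,-10,0,0,0,-1,0,0,0,0,0,0,-1])

```text
clock: 26.52
eef_pos: [463.9, 4.6, 151.9]
tool_rot: [3.14, -0.001, 1.69]
force: [-0.2, -0.0, 0.8]
width: 85.3
gripper_force: 0.0
```

```bash
python3 -c "
from h import *
plan(589,-440,150,97)"
```

```text
before turn dx -456.4 dy 71.2 dz 1.9 mm
wz -0.2 deg
after turn dx -456.6 dy 70.0 dz 1.9 mm
tcp [463.909   4.649 151.907] rot [ 3.14  -0.001  1.69 ] w 85.27368790053137 t 26.525 F [-0.232 -0.046  0.77 ] q [ 0.591  0.689 -1.013  2.087  0.818  0.83  -0.803]
```

>>> carry_out(deltas=[0,0,0,-0.0477,0.0099,0,-1,0,0,0,-0.0477,0.0099,0,-1,0,0,0,-0.0477,0.0099,0,-1,0,0,0,-0.0477,0.0099,0,-1,0,0,0,-0.0477,0.0099,0,-1,0,0,0,-0.0477,0.0099,0,-1,0,0,0,-0.0477,0.0099,0,-1,0,0,0,-0.0477,0.0099,0,-1,0,0,0,0,0,0.04,-1,0,0,0,0,0,0.03,-1,0,0,0,0,0,0,-1,0,0,0,0,0,0,-1])

```text
clock: 28.02
eef_pos: [590.1, -364.2, 83.4]
tool_rot: [3.138, 0.0, 1.691]
force: [0.5, -0.1, 0.2]
width: 85.6
gripper_force: 0.0
```

Run:
```python
from h import *
c=ctrl.calibration("wrist");p=proj(c,[[589,-364,12]])[0];print(p)
u,v=p.astype(int);im,_,w=segw("wrist",(u-60,v-60,u+60,v+45),12,dark)
cv2.imwrite("pics/w9.png",im[:,:,::-1])
plan(589,-364,-2,97)
```

```text
[246.174 204.97 ]
rect ((594.5211181640625, -358.73193359375), (37.230533599853516, 37.254093170166016), 6.853366374969482) circ ((594.5744018554688, -358.576171875), 19.302812576293945) px [230 176] [277 221]
before turn dx 0.5 dy -1.3 dz 85.9 mm
wz -0.1 deg
after turn dx 0.5 dy -1.3 dz 85.9 mm
tcp [ 590.374 -364.315   83.949] rot [3.137 0.001 1.692] w 85.4832631516815 t 28.075 F [0.283 0.349 0.105] q [ 0.98   1.035 -0.94   1.485  0.9    1.086 -0.036]
```

View pics/w9.png

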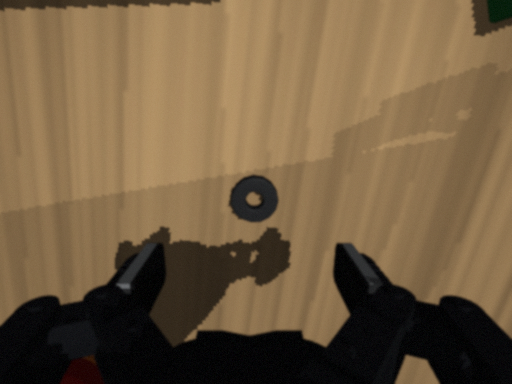

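The small ring is centred at (253,199). Descending to grasp it.

>>> carry_out(deltas=[0,0,0,0.005,0.005,0.03,-1,0,0,0,0,0,0.03,-1,0,0,0,0,0,0.015,-1,0,0,0,0,0,0.007,-1,0,0,0,0,0,0,-1,0,0,0,0,0,0,-1])

```text
clock: 28.82
eef_pos: [594.5, -359.0, 1.4]
tool_rot: [3.138, 0.0, 1.692]
force: [0.5, 1.1, -0.6]
width: 85.4
gripper_force: 0.0
```

Run:
```python
from h import *
c=ctrl.calibration("wrist");print("ring expected px",proj(c,[[594.5,-358.6,12]])[0])
plan(594.5,-359,1,97)
```

```text
ring expected px [247.383 256.192]
before turn dx -0.0 dy -0.0 dz 0.4 mm
wz -0.1 deg
after turn dx -0.0 dy -0.0 dz 0.4 mm
tcp [ 594.521 -358.989    1.405] rot [3.138 0.    1.692] w 85.35970246155532 t 28.825 F [ 0.503  1.092 -0.644] q [ 0.946  1.133 -0.876  1.505  0.986  0.984 -0.097]
```

>>> carry_out(deltas=[0,0,0,0,0,0,1,0,0,0,0,0,0,1,0,0,0,0,0,0,1,0,0,0,0,0,0,1,0,0,0,0,0,0,1,0,0,0,0,0,0,1,0,0,0,0,0,-0.02,1,0,0,0,0,0,-0.06,1,0,0,0,0,0,-0.06,1,0,0,0,0,0,-0.015,1,0,0,0,0,0,0,1])

```text
clock: 30.2
eef_pos: [593.7, -359.1, 156.6]
tool_rot: [3.138, 0.001, 1.692]
force: [-0.3, 0.6, -1.1]
width: 34.8
gripper_force: 60.0
```

Run:
```python
from h import *
plan(437,60,155,96.4)
```

```text
before turn dx 435.0 dy -104.8 dz 1.6 mm
wz 0.6 deg
after turn dx 433.9 dy -109.1 dz 1.6 mm
tcp [ 593.743 -359.089  156.56 ] rot [3.138 0.001 1.692] w 34.776978393241656 t 30.2 F [-0.312  0.58  -1.074] q [ 0.986  0.956 -0.988  1.438  0.826  1.189  0.008]
```

>>> carry_out(deltas=[0,0,0.6,0.0482,-0.0119,0,1,0,0,0,0.0482,-0.0121,0,1,0,0,0,0.0482,-0.0121,0,1,0,0,0,0.0482,-0.0121,0,1,0,0,0,0.0482,-0.0121,0,1,0,0,0,0.0482,-0.0121,0,1,0,0,0,0.0482,-0.0121,0,1,0,0,0,0.0482,-0.0121,0,1,0,0,0,0.0482,-0.0121,0,1,0,0,0,0,0,0,1,0,0,0,0,0,0,1,0,0,0,0,0,0,1])

```text
clock: 31.7
eef_pos: [436.8, 58.6, 154.4]
tool_rot: [3.141, -0.0, 1.679]
force: [-0.2, -0.6, 0.1]
width: 34.9
gripper_force: 60.1
```

Run:
```python
from h import *
im=ctrl.get_image("wrist");cv2.imwrite("pics/w10.png",cv2.resize(im[:,:,::-1],(800,600),interpolation=cv2.INTER_CUBIC))
plan(437,141.5,60,96.4)
```

```text
before turn dx 82.3 dy 9.1 dz 94.6 mm
wz -0.2 deg
after turn dx 82.3 dy 9.4 dz 94.6 mm
tcp [436.85   58.673 154.565] rot [ 3.141 -0.     1.679] w 34.6484168855517 t 31.75 F [ 0.235  0.233 -0.874] q [ 0.478  0.653 -1.013  2.142  0.807  0.795 -0.949]
```

View pics/w10.png

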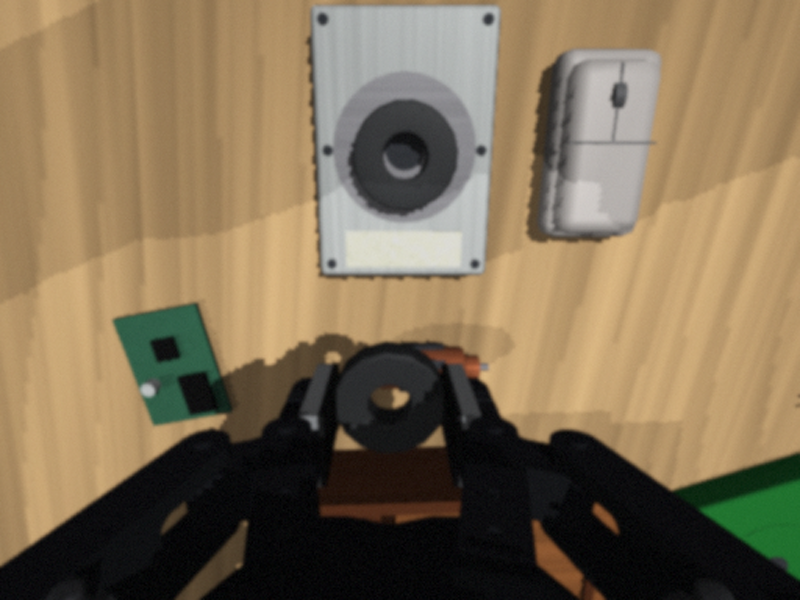

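The held small ring is centred at about (388,397). The big magnet's top is at about (405,153), on the lid. The armature lies beyond in the gap, and the mouse is fine.

Run:
```python
from h import *
c=ctrl.calibration("wrist");f=lambda p,z:ray(c,(np.array(p,float)+.5)*.64-.5,z)
big=f([[405,155]],41);e=f([[352,153],[458,153],[403,98],[406,212]],41);print(big,e)
print("hole rim",f([[405,153]],41))
h=f([[388,397]],165);print("held",h,f([[336,397],[443,397]],165))
w=f([[312,6],[498,6],[484,273],[322,273]],26);print("drive",w.mean(0))
d=ctrl.read_state()["eef_pos"][:2]
print("offset of ring from tcp",h-d)
```

```text
[[437.473 140.487]] [[408.667 138.369]
 [466.041 144.659]
 [433.037 168.693]
 [441.666 110.193]]
hole rim [[437.35  141.514]]
held [[437.103  60.324]] [[419.997  58.461]
 [455.201  62.295]]
drive [437.018 143.491]
offset of ring from tcp [[0.253 1.65 ]]
```

>>> carry_out(deltas=[0,0,0,0.04,0.0045,0,1,0,0,0,0.04,0.0045,0,1,0,0,0,0,0,0.04,1,0,0,0,0,0,0.04,1,0,0,0,0,0,0.025,1,0,0,0,0,0,0,1,0,0,0,0,0,0,1])

```text
clock: 32.62
eef_pos: [437.7, 140.6, 50.8]
tool_rot: [3.139, -0.001, 1.681]
force: [0.0, 0.5, 0.2]
width: 35.2
gripper_force: 60.1
```

Run:
```python
from h import *
plan(437.2,139,43,96.4)
```

```text
before turn dx -1.5 dy -0.6 dz 7.8 mm
wz -0.1 deg
after turn dx -1.5 dy -0.6 dz 7.8 mm
tcp [437.659 140.598  50.804] rot [ 3.139 -0.001  1.681] w 35.19110976974167 t 32.625 F [0.023 0.473 0.155] q [ 0.14   0.816 -0.782  2.167  1.08   0.621 -1.335]
```

>>> carry_out(deltas=[0,0,0,-0.0015,-0.0005,0.004,1,0,0,0,0,0,0.003,1,0,0,0,0,0,0.001,1,0,0,0,0,0,0,1,0,0,0,0,0,0,1])

```text
clock: 33.25
eef_pos: [436.8, 139.2, 42.3]
tool_rot: [3.139, -0.001, 1.682]
force: [-0.2, -0.5, -1.3]
width: 35.3
gripper_force: 60.1
```

>>> carry_out(deltas=[0,0,0,0,0,0.001,1,0,0,0,0,0,0,1,0,0,0,0,0,0,1])

```text
clock: 33.62
eef_pos: [436.9, 139.2, 41.8]
tool_rot: [3.139, -0.0, 1.682]
force: [-1.0, -0.6, 7.3]
width: 35.1
gripper_force: 60.9
```

>>> carry_out(deltas=[0,0,0,0,0,-0.0005,1,0,0,0,0,0,0,-0.6,0,0,0,0,0,0,-0.6,0,0,0,0,0,0,-0.6,0,0,0,0,0,-0.02,-0.6,0,0,0,0,0,-0.05,-0.6,0,0,0,0,0,-0.05,-0.6,0,0,0,-0.04,0,0,-0.6,0,0,0,-0.04,-0.009,0,-0.6,0,0,0,0,0,0,-0.6,0,0,0,0,0,0,-0.6])

```text
clock: 35.0
eef_pos: [436.6, 59.0, 161.8]
tool_rot: [3.139, -0.001, 1.682]
force: [-1.1, 1.2, 0.7]
width: 68.5
gripper_force: 0.0
```

Run:
```python
from h import *
im=ctrl.get_image("wrist");c=ctrl.calibration("wrist")
M=cv2.resize(im[:,:,::-1],(800,600),interpolation=cv2.INTER_CUBIC)
cv2.imwrite("pics/w11.png",M)
for n,p in(("big",[437.4,140.5,41]),("small",[437.4,140.5,53])): print(n,(proj(c,[p])[0]+.5)/.64-.5)
plan(437,59,155,96)
```

```text
big [404.556 157.442]
small [405.349 156.849]
before turn dx -0.6 dy 0.2 dz 6.8 mm
wz 0.4 deg
after turn dx -0.6 dy 0.2 dz 6.8 mm
tcp [436.704  59.578 161.834] rot [ 3.139 -0.002  1.683] w 68.44798812261419 t 35.05 F [ 0.345 -0.24   0.856] q [ 0.481  0.636 -1.014  2.136  0.781  0.798 -0.922]
```

View pics/w11.png

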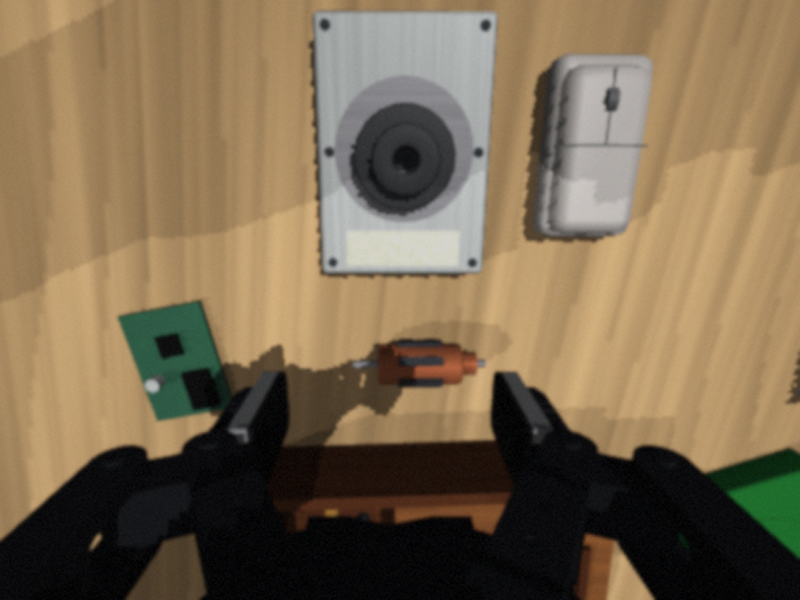

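The stack is concentric, with the small ring at (408,158) on the big one at (404,157). The armature, at (417,363), lies parallel in mid-gap. The mouse is behind the casing and the gripper is clear, so I'm handing in.

```bash
python3 -c "
from cell import ctrl
print(ctrl.finish_job())"
```

```text
the job is handed in; nothing more can be done
None
```

The layout is finished and handed in at about 35 s on the clock: magnets stacked on the casing lid, armature mid-gap and parallel, mouse behind the casing, everything released. By my camera estimates all are within tolerance, though the hand-in returned no verdict.

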